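# Thread the dispenser's hinge pin

### The job

Refit the red-headed pin that joins the dispenser's push slide to its steel bracket: stand the pin in the bracket's knuckle hole, push the slide gently in by its blue post until the hidden hole below comes under the pin and the pin drops into it, then press the pin's head down until it is fully home on the bracket. Stop pushing as soon as you feel the pin catch, never force it against the slide, leave the other toiletries where they are, and let go of everything at the end.

Things in the scene. Friction and masses are not known exactly. Their poses are not given: they have to be found in the camera images.
- pin: loose pin, about 60 g: steel shaft 10 mm in diameter, 38 mm long, below a red cylindrical head 18 mm in diameter, 26 mm tall; the lowest 4 mm of shaft taper to a 4 mm nose. Origin at the nose, z up to the head. At the start it stands nose down in the stand, nose 6 mm above the table.
- pin_top (a point): centre of the top of the pin's red head, 64 mm above the nose. Fully home, the head's underside sits on the knuckle's top and the nose is 38 mm below that. Limits: the pin may not be pressed against the slide with more than 20 N, nor against the bracket and slide together with more than 40 N.
- stand: fixed grey block 50 x 50 x 30 mm with an 11.5 mm hole in its middle that holds the pin upright (24 mm deep). Origin at the centre of its underside.
- bracket: fixed dispenser unit; origin on the table straight below the fixed knuckle's hole, z up. The frosted dispenser box (100 mm in x, 85 in y, 192 tall) has its face 97 mm from the origin on the -y side; the slide runs along y at x = 0 and comes out on the +y side. Base plate 100 mm wide (x), 10 mm thick, from y = -95 to +160 mm.
- knuckle (a point): centre of the mouth of the fixed knuckle's hole, 54 mm above the table, axes as the bracket's. The knuckle is a steel bridge over the slide, 58 mm (x) by 30 mm (y), 39 to 54 mm above the table, with a vertical 11.5 mm through hole, its mouth chamfered by 2 mm. A pin put in it stands on the tongue of the slide, nose 18 mm below the mouth.
- slide: push slide with the post and a white tongue (30 mm wide, top 36 mm above the table) that runs under the knuckle and has the second vertical 11.5 mm hole, chamfered by 1.5 mm. When the holes line up the pin falls 10 mm by its own weight and blocks the slide (push force jumps). A rubber plug in the hole then holds the pin; it yields at about 4 N (more, to 15, if the pin binds). Origin: use post.
- post (a point): centre of the top, 91 mm up, of the slide's blue post, 34 mm wide (x), 12 thick (y), free from 38 mm up. Pushed to the bracket's -y it moves in against 1 N friction, stays where left; travel 72 mm. The tongue is fixed at an unknown setting: its hole lies 85 mm from the post towards -y, give or take 12 mm, and starts 18 to 62 mm short of the knuckle: only feel tells when they line up.
- bottle: brown closed bottle, 56 mm wide, 120 mm tall, on the turntable; origin at its underside (leave alone)
- cup: clear dosing cup, 44 mm wide, 40 mm tall, on the turntable (leave alone)
- massager: pink massager, 56 mm wide, 64 mm tall, on the turntable (leave alone)
- tin: small round steel tin, 62 mm wide, 26 mm tall, on the turntable (leave alone)
- jar: white jar with blue cap, 60 mm wide, 50 mm tall, on the table (leave alone)
- spray: green bottle, 44 mm wide, 130 mm tall, on the table (leave alone)
Not all that is in view belongs to the job. There is more than one size of the pin; the job needs the smallest.

How it is judged:
By the outcome, as a careful person would: the job done as asked, in the order asked, and still so for the second after the job is handed in, with the robot touching nothing.
It also fails if it takes over 64 s, if anything falls off the work surface, if the arm or the gripper's body presses on something with over 40 N, if the wrist force passes 120 N, or if a joint passes its speed limit or range.

### The arm

A 6-joint arm with a two-finger parallel gripper is mounted at the origin on the work surface. World frame = base frame: x ahead of the robot, y to its left, z up, the work surface at z = 0. Lengths are in m, angles in rad, forces in N, time in s.
With the tool pointing down it reaches from about 0.25 to 0.775 m from the base axis. Payload 4 kg.
Tool frame: the origin (TCP) lies midway between the tips of the shut fingers; the grasp point (between the pads) lies 19 mm behind it (robot.grasp_offset is the distance from the TCP to the grasp point, in m); z points along the fingers, y is the direction in which the jaws open and shut (so a half turn about z gives the same grasp; the last joint's range is limited). The gripper opens to 94 mm and grips with 3 to 60 N. Pads are 16 mm wide; open, the fingers measure 119 mm over their backs; the gripper's body (75 mm by 177 mm) begins 78 mm behind the grasp point.
Start: joints at [-1.334, 0.087, 1.371, -0, 1.684, -0.103], TCP at [0.183, -0.519, 0.206] pointing down, gripper open.
Joint ranges: [-3.1, 3.1], [-0.76, 2.03], [0.27, 2.55], [-1.08, 4.22], [0.17, 2.65], [-2.57, 2.57]. Speed limits (rad/s): [2.79, 2.79, 3.14, 3.14, 3.14, 3.14].

### API

Orientations are given as [roll, pitch, yaw] about the fixed x, y, z axes, in that order (R = Rz(yaw) Ry(pitch) Rx(roll)).
In Python, from bench import status, viewer, order, robot gives the robot as it stands. The module is installed in compiled form; this text tells all that it offers.
- The arm moves only by the tool move_arm, never from a script. Its argument "targets" is a list of rows, each a list of 3 entries, a list of its own where there are three numbers: the shift along the tool's x, y, z in mm, then the turn, a rotation vector about the tool's x, y, z in degrees, then the opening, from -1 (shut) to 1 (fully open). A call has 1 to 20 rows; each row is the pose to reach, as a shift and turn from the pose commanded when the call began, along the tool's axes at that moment; what a row does not reach only later rows make up. A row lasts 1/8 s, in which the tool goes at most 62.5 mm and 10.7 degrees, less where a joint would pass 70% of its speed; a pose out of reach is approached as far as the arm can. A call with a gripper value outside its range is refused whole. The fingers move at their own pace and stop on an object; the grip force is fixed at half the most. Time passes only in rows, so rows that repeat a pose let the fingers close. It gives the time, the measured TCP pose, the force and the opening at its end, in the units of the state.
- status.get_obs(): the state, without advancing time (a new reading comes with each control period).
- viewer.snapshot(name): name is "side" or "top"; returns the picture (384x512x3 uint8, red, green, blue); there is no depth.
- viewer.camera_model(name): a dict with "K" (3x3 intrinsics, pixels), "D" ([k1, k2, p1, p2, k3] as OpenCV has them; the pictures are not rectified), "xyz" and "attitude" of the camera in the world. Camera axes: x right, y up, looking along -z (the intrinsics and any distortion apply to the point x, -y, -z); pixel columns grow to the right and rows downward; lengths in m; the calibration is good to about 2 mm. A picture is of the moment at which its call begins. camera_model takes no time and is no camera call.
- order.close_job(): hands the job in, once; it reports no verdict.
The state is a dict: "time": time; "joint_positions": joint angles; "qvel": joint speeds; "joint_torque": joint torques, N m; "tool_pos": TCP position; "ee_rot": TCP orientation; "wrist_force": force on the tool from outside, world axes, zero at the start; "wrist_torque": the same for the moment, N m; "width": finger opening in m.
Only numpy, scipy, OpenCV 4.12 (cv2) and the standard library are available. Lean on these libraries where they do the work, as an engineer would, in place of code of your own. Each camera call takes 0.05 s, during which the arm holds its last target. There are 200 camera calls.

## Working session

There is one attempt and no reset: what is moved stays moved. The work goes in short steps, Python scripts to look and compute and a tool call to move; the robot and the scene stay as the last step left them, time stands still between calls to the robot, and variables do not carry over. Pictures are saved under pics/ and viewed, about 8 in all and at most 12, crops included, and the job is handed in when it is done.

Besides the shell and the picture viewer there is one more tool, called after "Request:" by a JSON object that holds its "name" and its "arguments", one argument or row to a line. move_arm: Moves the arm, as the interface text tells. Its arguments: {"type":"object","properties":{"targets":{"type":"array"}},"required":["targets"]}

```bash
mkdir -p pics; python3 - <<'E'
from bench import status, viewer, order, robot
import cv2, numpy as np
o=status.get_obs()
for k,v in o.items(): print(k,np.round(v,4))
print(robot.grasp_offset)
for n in ("side","top"):
    m=viewer.camera_model(n); print(n,{k:np.round(v,4).tolist() for k,v in m.items()})
    im=viewer.snapshot(n)[:,:,::-1]
    cv2.imwrite(f"pics/{n}0.png",cv2.resize(im,(800,600),interpolation=cv2.INTER_CUBIC))
    cv2.imwrite(f"pics/{n}0_raw.png",im)
E
```

```text
time 0.0
joint_positions [-1.3341  0.088   1.3723  0.      1.6836 -0.1031]
qvel [ 0.0002  0.0014 -0.0004 -0.0011  0.0013 -0.0004]
joint_torque [-8.00000e-04 -3.40179e+01 -3.02429e+01  7.17000e-02  3.29000e-02
 -2.00000e-04]
tool_pos [ 0.1832 -0.518   0.2043]
ee_rot [-3.1394e+00 -2.0000e-04  3.3980e-01]
wrist_force [ 0.6213  0.4659 -0.6896]
wrist_torque [ 0.0066  0.0181 -0.0358]
width 0.0939
0.0188
side {'K': [[363.0074, 0.0, 252.952], [0.0, 363.0074, 190.0664], [0.0, 0.0, 1.0]], 'D': [-0.0742, 0.0, 0.0, 0.0, 0.0], 'xyz': [0.0171, 0.565, 0.6335], 'attitude': [0.9822, -0.0012, -2.4211]}
top {'K': [[395.7236, 0.0, 255.709], [0.0, 395.7236, 182.8991], [0.0, 0.0, 1.0]], 'D': [-0.0633, 0.0, 0.0, 0.0, 0.0], 'xyz': [0.2863, -0.0177, 1.2931], 'attitude': [0.2222, 0.0019, -1.5683]}
```

View pics/side0.png

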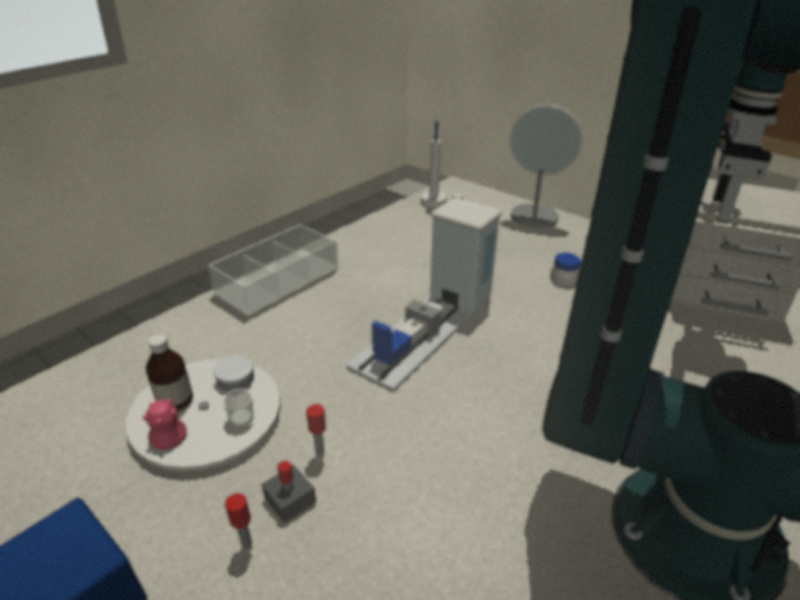

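View pics/top0.png

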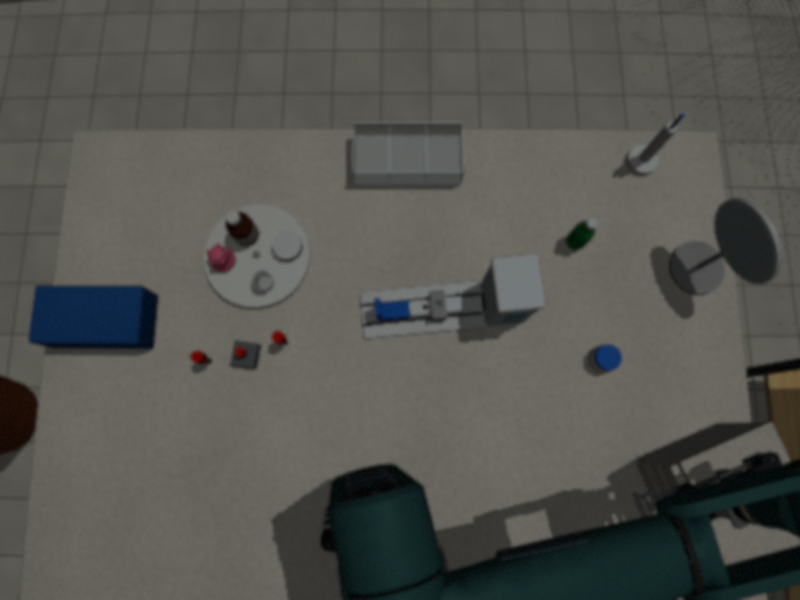

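Side view: the pin in the grey stand is at about (285,475) with larger decoy pins on either side. The dispenser's knuckle is at (425,310) and the post at (383,340). In the top view the stand is at (245,354), the knuckle at (437,303) and the post at (380,309). I'll enlarge these in one montage.

```bash
cat > h.py <<'E'
import cv2, numpy as np
from scipy.spatial.transform import Rotation as R
from bench import status, viewer
def cam(n):
    m=viewer.camera_model(n); return np.array(m["K"]),np.array(m["D"]),np.array(m["xyz"]),R.from_euler("xyz",m["attitude"]).as_matrix()
def ray(n,uv):
    K,D,c,A=cam(n); p=cv2.undistortPoints(np.array([[uv]],float),K,D)[0,0]
    return c,A@np.array([p[0],-p[1],-1])
def atz(n,uv,z):
    c,d=ray(n,uv); return c+d*(z-c[2])/d[2]
def proj(n,X):
    K,D,c,A=cam(n); p=(np.atleast_2d(X)-c)@A; p=p*[1,-1,-1]
    return cv2.projectPoints(p,np.zeros(3),np.zeros(3),K,D)[0][:,0]
def tri(a,b):
    (c1,d1),(c2,d2)=ray("side",a),ray("top",b)
    s=np.linalg.lstsq(np.c_[d1,-d2],c2-c1,rcond=None)[0]
    P,Q=c1+s[0]*d1,c2+s[1]*d2; return (P+Q)/2,np.linalg.norm(P-Q)
def crop(im,x,y,w,h,f):  # grid-labelled enlarged crop
    o=cv2.resize(im[y:y+h,x:x+w],None,fx=f,fy=f,interpolation=cv2.INTER_CUBIC)
    o=cv2.convertScaleAbs(o,alpha=1.5)
    for u in range(-(-x//10)*10,x+w,10):
        cv2.line(o,((u-x)*f,0),((u-x)*f,5),(0,255,255),1); cv2.putText(o,str(u),((u-x)*f,15),0,.35,(0,255,255),1)
    for v in range(-(-y//10)*10,y+h,10):
        cv2.line(o,(0,(v-y)*f),(5,(v-y)*f),(0,255,255),1); cv2.putText(o,str(v),(6,(v-y)*f+4),0,.35,(0,255,255),1)
    return o
E
python3 - <<'E'
from h import *
s=cv2.imread("pics/side0_raw.png");t=cv2.imread("pics/top0_raw.png")
a=crop(s,160,280,50,37,8);b=crop(s,220,175,100,75,4)
c=crop(t,120,205,66,37,6);d=crop(t,225,160,100,75,4)
C=np.zeros((600,800,3),np.uint8)
for o,(x,y) in ((a,(0,0)),(b,(400,0)),(c,(0,300)),(d,(400,300))): C[y:y+o.shape[0],x:x+o.shape[1]]=o
cv2.imwrite("pics/m1.png",C)
E
```

```text
(no output)
```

View pics/m1.png

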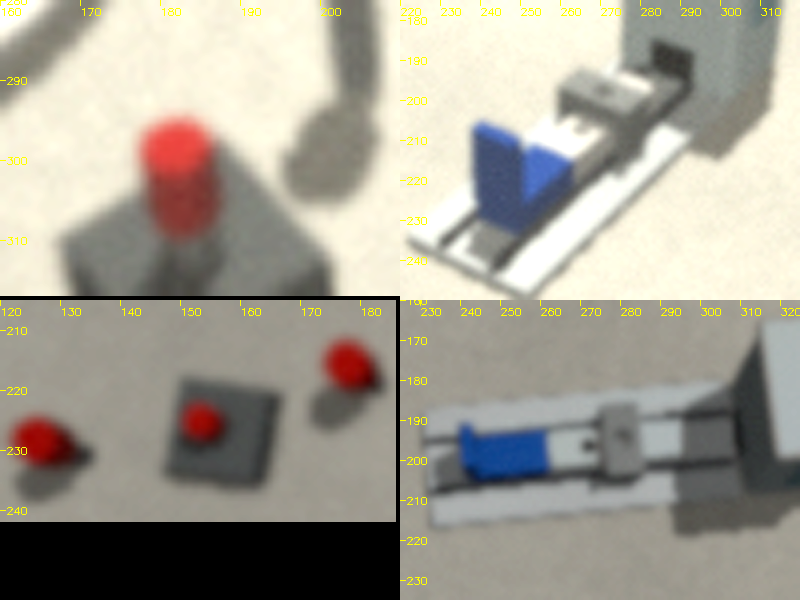

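```bash
python3 - <<'E'
from h import *
np.set_printoptions(precision=4,suppress=True)
for n,a,b,z in (("pintop",(182.1,298.4),(153.8,225.3),.070),("knuckle",(271.75,197.5),(281.5,194.25),.054),("post",(244.5,208.25),(241.5,194.25),.091),("tonguehole",(265.75,206.75),(272,196.2),.036)):
    print(n,*tri(a,b),atz("side",a,z),atz("top",b,z))
# bracket yaw: base-plate long edges / corners, top view z=.01
for uv in ((232.5,216),(304,212),(231,187.5),(299,182)): print("plate",uv,atz("top",uv,.01))
for uv in ((221.5,234),(252,249),(292,207.5)): print("plate side",uv,atz("side",uv,.01))
for uv in ((151,218),(166.5,220.5),(164,236.5),(147.5,234.5)): print("stand",atz("top",uv,.03))
E
```

```text
pintop [0.4283 0.3039 0.0659] 0.002681646458880377 [0.4265 0.3064 0.07  ] [0.4268 0.3019 0.07  ]
knuckle [ 0.5291 -0.0978  0.0506] 0.0019053301859561769 [ 0.5253 -0.0944  0.054 ] [ 0.5293 -0.0971  0.054 ]
post [0.52   0.0276 0.0879] 0.005575914091842983 [0.5145 0.0295 0.091 ] [0.5218 0.0291 0.091 ]
tonguehole [ 0.5255 -0.0678  0.0367] 0.0015223077253304208 [ 0.5254 -0.0689  0.036 ] [ 0.5263 -0.0675  0.036 ]
plate (232.5, 216) [0.4652 0.0609 0.01  ]
plate (304, 212) [ 0.4788 -0.1729  0.01  ]
plate (231, 187.5) [0.5604 0.0673 0.01  ]
plate (299, 182) [ 0.5795 -0.1587  0.01  ]
plate side (221.5, 234) [0.5577 0.0731 0.01  ]
plate side (252, 249) [0.46  0.063 0.01 ]
plate side (292, 207.5) [ 0.4882 -0.1437  0.01  ]
stand [0.4549 0.3228 0.03  ]
stand [0.4471 0.272  0.03  ]
stand [0.3957 0.2775 0.03  ]
stand [0.4017 0.331  0.03  ]
```

```bash
cat >> h.py <<'E'
def shift(P,yaw,verbose=True):
    o=status.get_obs(); M=R.from_euler("xyz",o["ee_rot"]); T=R.from_euler("xyz",[np.pi,0,np.radians(yaw)])
    d=M.inv().apply(np.array(P)-o["tool_pos"])*1e3; w=(M.inv()*T).as_rotvec(degrees=True)
    print("t",round(o["time"],2),"pos",np.round(o["tool_pos"],4),"rpy",np.round(np.degrees(o["ee_rot"]),2),"F",np.round(o["wrist_force"],2),"w",round(o["width"],4))
    print("shift mm",np.round(d,1),"turn",np.round(w,1))
E
python3 -c "
from h import *
shift([.427,.304,.14],94.3)"
```

```text
t 0.1 pos [ 0.1832 -0.5181  0.2044] rpy [-1.7989e+02 -1.0000e-02  1.9470e+01] F [ 0.22 -0.43 -0.61] w 0.0942
shift mm [ 503.8 -693.7   65.9] turn [ -0.1  -0.1 -74.8]
```

Request:
{"name": "move_arm", "arguments": {
  "targets": [
    [[504,-694,5],[0,0,-75],1],
    [[504,-694,5],[0,0,-75],1],
    [[504,-694,5],[0,0,-75],1],
    [[504,-694,5],[0,0,-75],1],
    [[504,-694,5],[0,0,-75],1],
    [[504,-694,5],[0,0,-75],1],
    [[504,-694,5],[0,0,-75],1],
    [[504,-694,5],[0,0,-75],1],
    [[504,-694,5],[0,0,-75],1],
    [[504,-694,5],[0,0,-75],1],
    [[504,-694,5],[0,0,-75],1],
    [[504,-694,5],[0,0,-75],1],
    [[504,-694,5],[0,0,-75],1],
    [[504,-694,5],[0,0,-75],1],
    [[504,-694,5],[0,0,-75],1],
    [[504,-694,65],[0,0,-75],1],
    [[504,-694,65],[0,0,-75],1],
    [[504,-694,65],[0,0,-75],1]
  ]
}}

```text
time: 2.35
tool_pos: [0.428, 0.3034, 0.1424]
ee_rot: [3.139, -0.001, 1.648]
wrist_force: [0.3, 0.0, 0.8]
width: 0.0941
```

```bash
python3 - <<'E'
from h import *
C=np.zeros((600,800,3),np.uint8)
for i,(n,X,Y,W,H,f) in enumerate((("side",130,255,100,75,4),("top",100,190,100,75,4))):
    im=viewer.snapshot(n)[:,:,::-1].copy(); cv2.imwrite(f"pics/{n}1_raw.png",im)
    o=crop(im,X,Y,W,H,f); C[:o.shape[0],400*i:400*i+o.shape[1]]=o
s=cv2.imread("pics/side0_raw.png");t=cv2.imread("pics/top0_raw.png")
C[300:600,:400]=crop(s,225,190,50,37,8)[:300]if 0 else cv2.resize(crop(s,225,190,50,37,8),(400,300))
C[300:600,400:]=cv2.resize(crop(t,230,175,64,48,6),(400,300))
cv2.imwrite("pics/m2.png",C)
print(proj("side",[.427,.304,.14]),proj("top",[.427,.304,.14]))
E
```

```text
[[178.65396367 272.41676072]] [[147.0696376  222.44874406]]
```

View pics/m2.png

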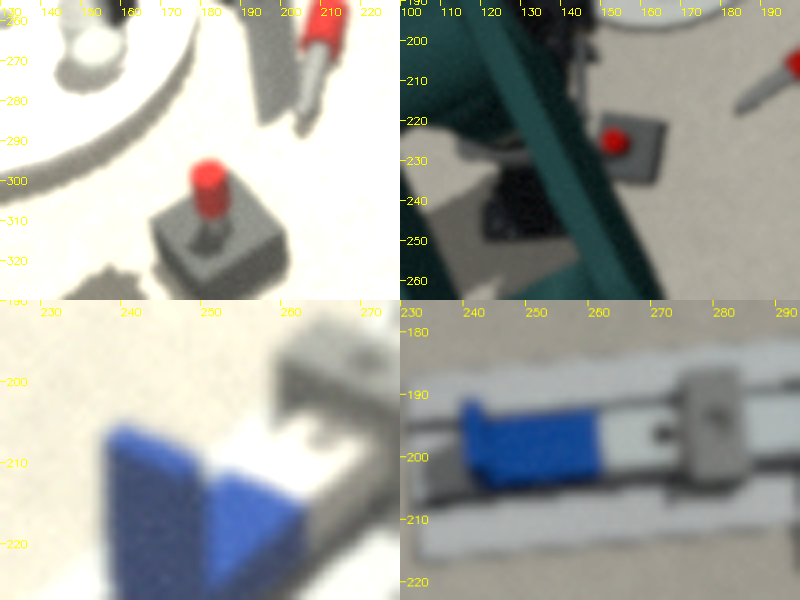

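The pin is still in its stand, at side (182,298) and top (154,225). The gripper isn't over it as expected, and one decoy pin looks displaced. I'll check the full frames.

```bash
python3 - <<'E'
from h import *
a=cv2.imread("pics/side1_raw.png");b=cv2.imread("pics/top1_raw.png")
cv2.imwrite("pics/m3.png",cv2.convertScaleAbs(np.vstack([cv2.resize(np.hstack([a,b]),(800,300)),np.hstack([cv2.resize(b[130:280,60:260],(400,300),interpolation=2),cv2.resize(a[200:350,130:330],(400,300),interpolation=2)])]),alpha=1.4))
o=status.get_obs(); print({k:np.round(v,3) for k,v in o.items()})
E
```

```text
{'time': np.float64(2.45), 'joint_positions': array([ 0.509,  0.049,  1.532, -0.   ,  1.553,  0.432]), 'qvel': array([ 0.003, -0.001, -0.004, -0.   , -0.004,  0.002]), 'joint_torque': array([ 4.0000e-03, -3.0948e+01, -2.8780e+01,  7.1000e-02,  1.0000e-03,
       -1.0000e-03]), 'tool_pos': array([0.429, 0.304, 0.144]), 'ee_rot': array([ 3.136e+00, -3.000e-03,  1.648e+00]), 'wrist_force': array([ 0.093, -0.466,  0.342]), 'wrist_torque': array([-0.062, -0.059,  0.027]), 'width': np.float64(0.094)}
```

View pics/m3.png

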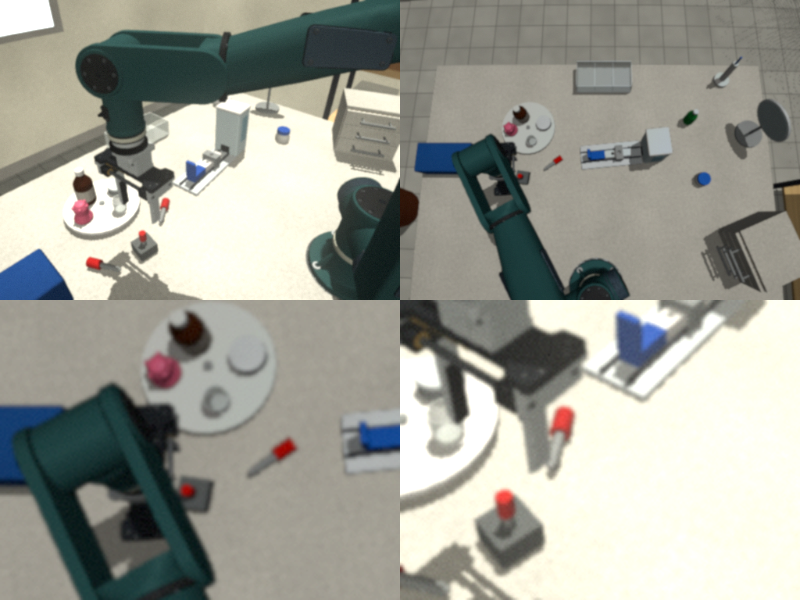

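The arm is over the pin, with fingertips at side (202,285) and (158,262). Their midpoint is (180,273), which matches the predicted TCP. Both decoys, which were standing on their noses, are now lying down clear of the stand. Next I descend and grasp.

Request:
{"name": "move_arm", "arguments": {
  "targets": [
    [[0,-1,40],[0,0,0],1],
    [[0,-1,75],[0,0,0],1],
    [[0,-1,95],[0,0,0],1],
    [[0,-1,102],[0,0,0],1],
    [[0,-1,102],[0,0,0],1],
    [[0,-1,102],[0,0,0],1],
    [[0,-1,102],[0,0,0],-1],
    [[0,-1,102],[0,0,0],-1],
    [[0,-1,102],[0,0,0],-1],
    [[0,-1,102],[0,0,0],-1],
    [[0,-1,102],[0,0,0],-1],
    [[0,-1,102],[0,0,0],-1],
    [[0,-1,102],[0,0,0],-1],
    [[0,-1,102],[0,0,0],-1]
  ]
}}

```text
time: 4.2
tool_pos: [0.4266, 0.3037, 0.0385]
ee_rot: [3.141, 0.0, 1.649]
wrist_force: [5.7, 1.2, -3.3]
width: 0.0175
```

Request:
{"name": "move_arm", "arguments": {
  "targets": [
    [[0,0,-20],[0,0,0],-1],
    [[0,0,-50],[0,0,0],-1],
    [[0,0,-90],[0,0,0],-1],
    [[0,0,-122],[0,0,0],-1],
    [[-30,5,-122],[0,0,0],-1],
    [[-80,14,-122],[0,0,0],-1],
    [[-135,23,-122],[0,0,0],-1],
    [[-190,32,-122],[0,0,0],-1],
    [[-245,42,-122],[0,0,0],-1],
    [[-300,51,-122],[0,0,0],-1],
    [[-350,60,-122],[0,0,0],-1],
    [[-390,67,-122],[0,0,0],-1],
    [[-407,70,-110],[0,0,0],-1],
    [[-407,70,-80],[0,0,0],-1],
    [[-407,70,-70],[0,0,0],-1],
    [[-407,70,-70],[0,0,0],-1],
    [[-407,70,-70],[0,0,0],-1]
  ]
}}

```text
time: 6.32
tool_pos: [0.5283, -0.0962, 0.1095]
ee_rot: [3.14, 0.001, 1.65]
wrist_force: [0.0, -0.5, -0.3]
width: 0.0163
```

```bash
python3 - <<'E'
from h import *
np.set_printoptions(precision=1,suppress=True)
C=np.zeros((600,800,3),np.uint8)
for i,(n,X,Y,W,H,f) in enumerate((("side",230,160,66,75,6),("top",235,160,66,75,6))):
    im=viewer.snapshot(n)[:,:,::-1].copy(); cv2.imwrite(f"pics/{n}2_raw.png",im)
    o=crop(im,X,Y,W,H,f); C[:o.shape[0],400*i:400*i+o.shape[1]]=o
cv2.imwrite("pics/m4.png",C)
o=status.get_obs(); p=o["tool_pos"]; print(o)
for h in (0,-.0325): print(h,proj("side",p+[0,0,h]),proj("top",p+[0,0,h]))
E
```

```text
{'time': 6.425, 'joint_positions': array([-0.3,  0.1,  1.6,  0. ,  1.5, -0.4]), 'qvel': array([-0.,  0.,  0., -0., -0.,  0.]), 'joint_torque': array([  0. , -33.3, -29.2,   0.1,   0. ,   0. ]), 'tool_pos': array([ 0.5, -0.1,  0.1]), 'ee_rot': array([3.1, 0. , 1.6]), 'wrist_force': array([ 0.5, -0.1, -0.9]), 'wrist_torque': array([ 0. , -0.1, -0. ]), 'width': 0.016272459944169725}
0 [[271.9 179.8]] [[282.4 191. ]]
-0.0325 [[271.6 189.8]] [[281.7 193.1]]
```

View pics/m4.png

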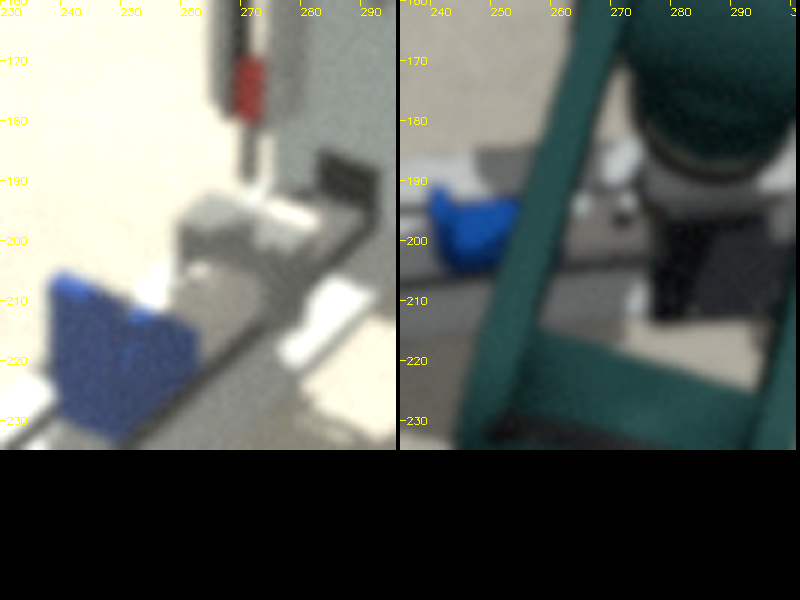

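The pin hangs straight in the grip. Its nose is at side (271.3,190.3) against a predicted (271.6,189.8). I'll refine the hole position with a dark-blob centroid in the first pictures before lowering.

```bash
python3 - <<'E'
from h import *
np.set_printoptions(precision=4,suppress=True,linewidth=160)
for n,x,y in (("top",280,194),("side",271,197)):
    g=cv2.cvtColor(cv2.imread(f"pics/{n}0_raw.png"),cv2.COLOR_BGR2GRAY).astype(int)
    x0,y0=x-9,y-6; print(n,"cols from",x0,"rows from",y0); print(g[y0:y0+14,x0:x0+19])
a=status.get_obs()["tool_pos"]
for y in (-.094,-.096,-.098,-.100): print(y,proj("top",[.528,y,.054]),proj("side",[.528,y,.054]))
th=np.radians(4.3);ex=np.array([np.cos(th),np.sin(th),0]);ey=np.array([-np.sin(th),np.cos(th),0])
c=np.array([.528,-.096,.054])
for n in("top","side"): print(n,proj(n,[c+sx*.029*ex+sy*.015*ey for sx,sy in((1,1),(1,-1),(-1,-1),(-1,1))]).tolist())
E
```

```text
top cols from 271 rows from 188
[[115 112 103  86  76  79  81  82  82  81  81  81  85  93  99 101  99  97  96]
 [105  97  84  72  67  74  80  81  80  82  82  81  83  87  89  89  88  87  88]
 [ 86  77  63  56  62  73  81  81  81  80  81  81  82  88  95  98  99 100 100]
 [ 80  72  61  56  62  73  78  80  77  75  77  79  83  91 104 112 114 114 114]
 [ 98  92  79  68  66  73  78  75  70  67  68  73  81  90 107 117 119 119 120]
 [107 103  93  78  71  74  77  71  65  58  60  67  77  89 106 116 119 120 120]
 [ 98  93  89  78  70  73  76  73  69  63  61  65  76  90 104 115 120 120 120]
 [ 75  68  72  69  67  73  78  77  76  71  67  70  78  88 102 115 119 120 121]
 [ 61  51  58  62  64  72  77  80  80  77  73  74  81  88 102 112 119 120 120]
 [ 73  67  70  69  65  71  78  80  81  80  78  80  83  88 100 111 118 119 118]
 [ 98  95  91  80  69  70  76  81  81  81  83  82  83  86  96 105 109 110 109]
 [109 107  99  82  68  68  75  80  81  83  83  83  83  85  87  90  90  89  88]
 [102  98  90  75  62  65  74  80  82  83  82  85  82  83  81  73  65  62  60]
 [ 79  73  70  60  54  61  72  80  82  81
[... 1019 characters left out ...]

 [100 102  97  91  85  80  78  75  73  73  73  79  85  89  88  82  72  69  68]
 [140 138 123 107  95  89  87  79  79  76  72  73  74  77  75  70  67  66  66]]
-0.094 [[280.5312 194.6387]] [[270.9025 197.1833]]
-0.096 [[281.1581 194.6399]] [[271.352  196.8767]]
-0.098 [[281.7849 194.641 ]] [[271.8004 196.5708]]
-0.1 [[282.4117 194.6421]] [[272.2476 196.2656]]
top [[275.71304735957364, 186.1137152480343], [285.0351368461317, 185.44618172730551], [286.65225365235244, 203.24541083584563], [277.2382315524124, 203.92898568138867]]
side [[259.815571814731, 195.75662402554804], [265.9841037863526, 191.0082526236558], [282.9830804199431, 198.00514804350505], [276.98180425884163, 203.03241624642627]]
```

Request:
{"name": "move_arm", "arguments": {
  "targets": [
    [[1,1,10],[0,0,0],-1],
    [[1,1,18],[0,0,0],-1],
    [[1,1,21],[0,0,0],-1],
    [[1,1,23],[0,0,0],-1],
    [[1,1,25],[0,0,0],-1],
    [[1,1,27],[0,0,0],-1],
    [[1,1,27],[0,0,0],-1]
  ]
}}

```text
time: 7.3
tool_pos: [0.5286, -0.0956, 0.0814]
ee_rot: [-3.141, 0.0, 1.649]
wrist_force: [-0.1, 0.0, -1.4]
width: 0.0168
```

Request:
{"name": "move_arm", "arguments": {
  "targets": [
    [[0,0,3],[0,0,0],-1],
    [[0,0,5],[0,0,0],-1],
    [[0,0,7],[0,0,0],-1],
    [[0,0,9],[0,0,0],-1],
    [[0,0,9],[0,0,0],-1]
  ]
}}

```text
time: 7.92
tool_pos: [0.5285, -0.0955, 0.0722]
ee_rot: [-3.141, -0.0, 1.649]
wrist_force: [-0.6, 0.0, -0.3]
width: 0.0165
```

Request:
{"name": "move_arm", "arguments": {
  "targets": [
    [[0,0,1],[0,0,0],-1],
    [[0,0,2],[0,0,0],-1],
    [[0,0,2],[0,0,0],-1]
  ]
}}

```text
time: 8.3
tool_pos: [0.5286, -0.0956, 0.0704]
ee_rot: [3.142, 0.0, 1.649]
wrist_force: [0.5, -0.3, -0.7]
width: 0.0164
```

Request:
{"name": "move_arm", "arguments": {
  "targets": [
    [[0,0,2],[0,0,0],0.0],
    [[0,0,2],[0,0,0],0.0],
    [[0,0,2],[0,0,0],0.0],
    [[0,0,2],[0,0,0],0.0],
    [[0,0,-10],[0,0,0],0.0],
    [[0,0,-35],[0,0,0],0.0],
    [[0,0,-60],[0,0,0],0.0],
    [[30,0,-65],[0,0,0],-1],
    [[80,0,-65],[0,0,0],-1],
    [[130,0,-65],[0,0,0],-1],
    [[165,0,-65],[0,0,0],-1],
    [[170,0,-65],[0,0,0],-1],
    [[170,0,-65],[0,0,0],-1],
    [[170,0,-65],[0,0,0],-1]
  ]
}}

```text
time: 10.05
tool_pos: [0.5156, 0.0727, 0.1357]
ee_rot: [3.141, 0.001, 1.647]
wrist_force: [-0.2, -0.1, -0.3]
width: 0.0004
```

```bash
python3 - <<'E'
from h import *
C=np.zeros((600,800,3),np.uint8)
for i,(n,X,Y,W,H,f) in enumerate((("side",200,160,100,100,4),("top",215,150,100,100,4))):
    im=viewer.snapshot(n)[:,:,::-1].copy(); cv2.imwrite(f"pics/{n}3_raw.png",im)
    o=crop(im,X,Y,W,H,f); C[:o.shape[0],400*i:400*i+o.shape[1]]=o
cv2.imwrite("pics/m5.png",C[:400])
th=np.radians(4.3); P=np.array([.519,.028,0]); Q=P+.045*np.array([-np.sin(th),np.cos(th),0])
shift([Q[0],Q[1],.055],94.3)
print(proj("side",[.5285,-.0955,.1]),proj("top",[.5285,-.0955,.1]))
E
```

```text
t 10.15 pos [0.5156 0.0727 0.1355] rpy [-1.800e+02  2.000e-02  9.436e+01] F [ 0.03 -0.24  0.07] w 0.0007
shift mm [ 0.2  0.1 80.5] turn [-0.   0.   0.1]
[[271.58856128 183.03170539]] [[281.90424055 191.61753652]]
```

View pics/m5.png

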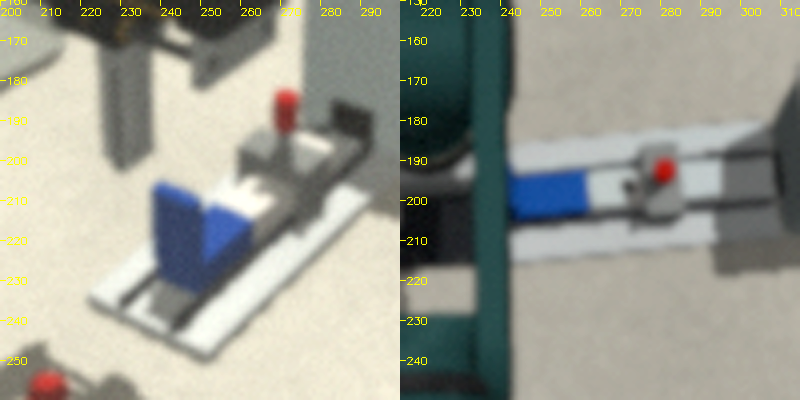

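The pin stands in the knuckle, with the head top at side (271.5,183) and top (281,192), as predicted. The shut fingers are behind the post. Next I go down and approach the post.

Request:
{"name": "move_arm", "arguments": {
  "targets": [
    [[0,0,40],[0,0,0],-1],
    [[0,0,70],[0,0,0],-1],
    [[0,0,78],[0,0,0],-1],
    [[-8,0,78],[0,0,0],-1],
    [[-16,0,78],[0,0,0],-1],
    [[-22,0,78],[0,0,0],-1],
    [[-25,0,78],[0,0,0],-1],
    [[-27,0,78],[0,0,0],-1],
    [[-29,0,78],[0,0,0],-1],
    [[-31,0,78],[0,0,0],-1],
    [[-33,0,78],[0,0,0],-1],
    [[-35,0,78],[0,0,0],-1],
    [[-37,0,78],[0,0,0],-1],
    [[-38,0,78],[0,0,0],-1]
  ]
}}

```text
time: 11.9
tool_pos: [0.5184, 0.0359, 0.0575]
ee_rot: [3.141, 0.0, 1.649]
wrist_force: [0.9, 1.4, 1.1]
width: 0.0004
```

Request:
{"name": "move_arm", "arguments": {
  "targets": [
    [[-1,0,0],[0,0,0],-1],
    [[-2,0,0],[0,0,0],-1],
    [[-3,0,0],[0,0,0],-1],
    [[-4,0,0],[0,0,0],-1],
    [[-5,0,0],[0,0,0],-1],
    [[-6,0,0],[0,0,0],-1]
  ]
}}

```text
time: 12.65
tool_pos: [0.5188, 0.03, 0.0574]
ee_rot: [3.142, 0.0, 1.649]
wrist_force: [0.3, 1.2, 0.4]
width: 0.0008
```

```bash
python3 - <<'E'
from h import *
im=viewer.snapshot("side")[:,:,::-1].copy()
cv2.imwrite("pics/m6.png",crop(im,200,160,100,75,8))
shift([.52,.028,.055],94.3)
E
```

```text
t 12.7 pos [0.5188 0.0298 0.0574] rpy [-1.7999e+02  1.0000e-02  9.4460e+01] F [0.6  1.67 0.93] w 0.0005
shift mm [-1.9  1.1  2.4] turn [-0.   0.   0.2]
```

View pics/m6.png

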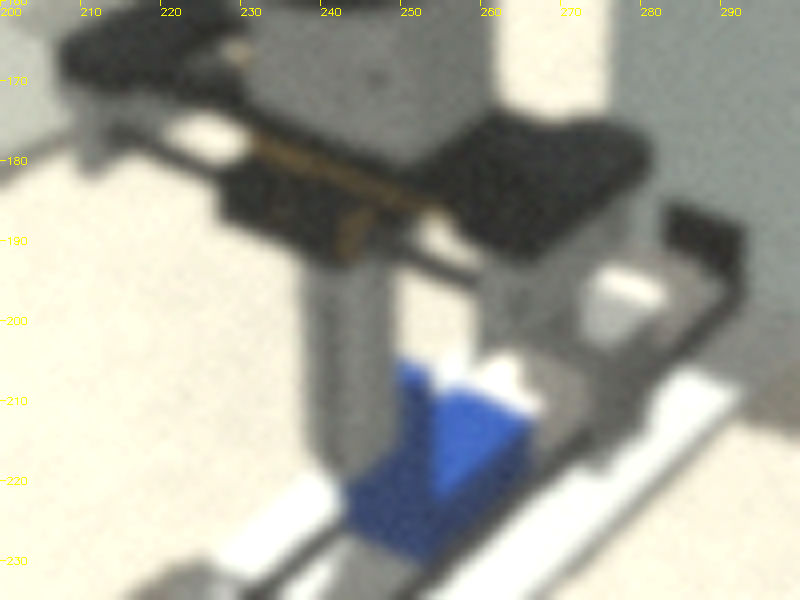

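The fingers touch the post's outer face (finger tip at about (243,217)), and the push force is about 1.3 N. From here I push in small steps.

Request:
{"name": "move_arm", "arguments": {
  "targets": [
    [[-1,0,0],[0,0,0],-1],
    [[-2,0,0],[0,0,0],-1],
    [[-3,0,0],[0,0,0],-1],
    [[-4,0,0],[0,0,0],-1]
  ]
}}

```text
time: 13.2
tool_pos: [0.5191, 0.026, 0.0574]
ee_rot: [-3.142, 0.0, 1.649]
wrist_force: [0.8, 1.4, 0.1]
width: 0.0004
```

Request:
{"name": "move_arm", "arguments": {
  "targets": [
    [[-1,0,0],[0,0,0],-1],
    [[-2,0,0],[0,0,0],-1]
  ]
}}

```text
time: 13.45
tool_pos: [0.5192, 0.0239, 0.0574]
ee_rot: [-3.141, 0.0, 1.649]
wrist_force: [1.0, 1.2, -0.4]
width: 0.0006
```

Request:
{"name": "move_arm", "arguments": {
  "targets": [
    [[-1,0,0],[0,0,0],-1],
    [[-2,0,0],[0,0,0],-1]
  ]
}}

```text
time: 13.7
tool_pos: [0.5194, 0.022, 0.0575]
ee_rot: [-3.142, 0.0, 1.649]
wrist_force: [0.1, 1.6, -0.4]
width: 0.0002
```

Request:
{"name": "move_arm", "arguments": {
  "targets": [
    [[-1,0,0],[0,0,0],-1],
    [[-2,0,0],[0,0,0],-1]
  ]
}}

```text
time: 13.95
tool_pos: [0.5195, 0.02, 0.0574]
ee_rot: [-3.141, 0.0, 1.649]
wrist_force: [1.3, 0.8, -0.6]
width: 0.0002
```

Request:
{"name": "move_arm", "arguments": {
  "targets": [
    [[-1,0,0],[0,0,0],-1],
    [[-1.5,0,0],[0,0,0],-1]
  ]
}}

```text
time: 14.2
tool_pos: [0.5197, 0.0185, 0.0574]
ee_rot: [-3.142, 0.0, 1.649]
wrist_force: [2.0, 1.4, -0.9]
width: 0.0004
```

Request:
{"name": "move_arm", "arguments": {
  "targets": [
    [[-1,0,0],[0,0,0],-1],
    [[-1.5,0,0],[0,0,0],-1]
  ]
}}

```text
time: 14.45
tool_pos: [0.5198, 0.017, 0.0574]
ee_rot: [-3.141, -0.0, 1.649]
wrist_force: [1.6, 1.1, -0.7]
width: 0.0007
```

Request:
{"name": "move_arm", "arguments": {
  "targets": [
    [[-1,0,0],[0,0,0],-1],
    [[-1.5,0,0],[0,0,0],-1]
  ]
}}

```text
time: 14.7
tool_pos: [0.5198, 0.0165, 0.0574]
ee_rot: [3.142, -0.002, 1.649]
wrist_force: [0.9, 5.2, -0.5]
width: 0.0001
```

The force jumped to 5.2 N and motion stopped, so the pin has caught. I back off and look.

Request:
{"name": "move_arm", "arguments": {
  "targets": [
    [[2,0,0],[0,0,0],-1],
    [[10,0,0],[0,0,0],-1],
    [[30,0,0],[0,0,0],-1],
    [[35,0,-30],[0,0,0],-1],
    [[35,0,-75],[0,0,0],-1],
    [[35,0,-80],[0,0,0],-1],
    [[35,0,-80],[0,0,0],-1]
  ]
}}

```text
time: 15.58
tool_pos: [0.517, 0.0504, 0.1372]
ee_rot: [3.142, 0.001, 1.649]
wrist_force: [-1.0, 0.3, -0.6]
width: 0.0002
```

```bash
python3 - <<'E'
from h import *
C=np.zeros((400,800,3),np.uint8)
for i,(n,X,Y,W,H,f) in enumerate((("side",230,165,66,66,6),("top",240,160,66,66,6))):
    im=viewer.snapshot(n)[:,:,::-1].copy(); cv2.imwrite(f"pics/{n}4_raw.png",im)
    o=crop(im,X,Y,W,H,f); C[:o.shape[0],400*i:400*i+o.shape[1]]=o
cv2.imwrite("pics/m7.png",C)
for z in (.08,.09,.1): print(z,proj("side",[.5285,-.0955,z]),proj("top",[.5285,-.0955,z]))
shift([.5285,-.0955,.12],94.3)
E
```

```text
0.08 [[271.37381687 189.14205782]] [[281.50285193 192.89013954]]
0.09 [[271.48068933 186.10385658]] [[281.70195496 192.25889969]]
0.1 [[271.58856128 183.03170539]] [[281.90424055 191.61753652]]
t 15.68 pos [0.5161 0.0503 0.1356] rpy [-1.7981e+02  1.0000e-02  9.4460e+01] F [ 0.4  -0.4  -0.35] w 0.0004
shift mm [-146.4    1.1   15.6] turn [-0.2  0.   0.2]
```

View pics/m7.png

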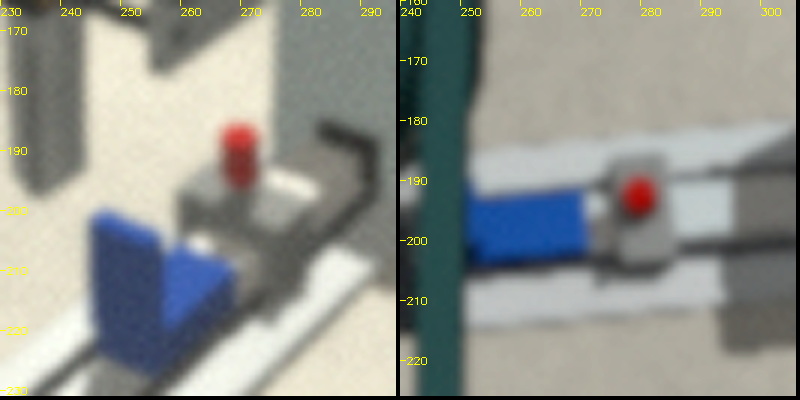

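The head top has dropped from side (271.75,184.2) to (269.7,187.5), about 10 mm, and now leans slightly to +y. I'll locate it for the press.

```bash
python3 - <<'E'
from h import *
np.set_printoptions(precision=4,suppress=True)
for e in (0,-.5):
  for a,b,z in (((271.75,184.2),(281,192.5),.1),((269.7,187.5),(280,192.5),.09)):
    a=np.add(a,e);b=np.add(b,e); print(e,*tri(a,b),atz("side",a,z),atz("top",b,z))
for n in("top","side"):
  for k in (3,4):
    im=cv2.imread(f"pics/{n}{k}_raw.png").astype(int); m=(im[:,:,2]>90)&(im[:,:,1]<60)&(im[:,:,0]<60)
    ys,xs=np.where(m); s=(abs(xs-275)<14)&(abs(ys-190)<14); print(n,k,xs[s].mean(),ys[s].mean(),ys[s].min(),ys[s].max(),s.sum())
E
```

```text
0 [ 0.5259 -0.0928  0.0986] 0.00024527103834635303 [ 0.5245 -0.0912  0.1   ] [ 0.5257 -0.0927  0.1   ]
0 [ 0.529  -0.0899  0.0878] 0.0018431810613731064 [ 0.5278 -0.0869  0.09  ] [ 0.5277 -0.0902  0.09  ]
-0.5 [ 0.5268 -0.0913  0.1006] 0.0007693011334549456 [ 0.5271 -0.0923  0.1   ] [ 0.5273 -0.0912  0.1   ]
-0.5 [ 0.5299 -0.0883  0.0898] 0.0013056013879106224 [ 0.5304 -0.0879  0.09  ] [ 0.5293 -0.0887  0.09  ]
top 3 280.7826086956522 191.91304347826087 190 194 23
top 4 279.36842105263156 191.52631578947367 190 193 19
side 3 271.1666666666667 185.16666666666666 184 186 12
side 4 269.5 188.2 187 189 10
```

Request:
{"name": "move_arm", "arguments": {
  "targets": [
    [[-40,0,0],[0,0,0],-1],
    [[-90,1,0],[0,0,0],-1],
    [[-130,2,0],[0,0,0],-1],
    [[-142,2,0],[0,0,0],-1],
    [[-142,2,10],[0,0,0],-1],
    [[-142,2,30],[0,0,0],-1],
    [[-142,2,40],[0,0,0],-1],
    [[-142,2,43],[0,0,0],-1],
    [[-142,2,43],[0,0,0],-1]
  ]
}}

```text
time: 16.8
tool_pos: [0.5303, -0.0904, 0.0945]
ee_rot: [3.142, -0.0, 1.65]
wrist_force: [0.8, 0.1, 0.6]
width: -0.0001
```

Request:
{"name": "move_arm", "arguments": {
  "targets": [
    [[0,0,1],[0,0,0],-1],
    [[0,0,2],[0,0,0],-1],
    [[0,0,3],[0,0,0],-1]
  ]
}}

```text
time: 17.18
tool_pos: [0.5304, -0.0911, 0.0918]
ee_rot: [3.141, 0.0, 1.649]
wrist_force: [0.9, -0.0, 0.3]
width: 0.0005
```

Request:
{"name": "move_arm", "arguments": {
  "targets": [
    [[0,0,1],[0,0,0],-1],
    [[0,0,2],[0,0,0],-1],
    [[0,0,2.5],[0,0,0],-1]
  ]
}}

```text
time: 17.55
tool_pos: [0.5309, -0.0912, 0.09]
ee_rot: [3.14, 0.001, 1.649]
wrist_force: [-0.0, 0.3, 4.3]
width: 0.0004
```

Contact at z = 0.090 with 4.3 N. I continue pressing in small steps.

Request:
{"name": "move_arm", "arguments": {
  "targets": [
    [[0,0,0.7],[0,0,0],-1],
    [[0,0,1.5],[0,0,0],-1]
  ]
}}

```text
time: 17.8
tool_pos: [0.531, -0.0914, 0.0887]
ee_rot: [3.139, 0.001, 1.649]
wrist_force: [-0.5, -0.7, 5.8]
width: 0.0005
```

Request:
{"name": "move_arm", "arguments": {
  "targets": [
    [[0,0,0.7],[0,0,0],-1],
    [[0,0,1.5],[0,0,0],-1],
    [[0,0,2],[0,0,0],-1]
  ]
}}

```text
time: 18.18
tool_pos: [0.5312, -0.0917, 0.087]
ee_rot: [3.139, 0.002, 1.649]
wrist_force: [0.1, -0.8, 6.9]
width: 0.0002
```

Request:
{"name": "move_arm", "arguments": {
  "targets": [
    [[0,0,0.7],[0,0,0],-1],
    [[0,0,1.5],[0,0,0],-1],
    [[0,0,2],[0,0,0],-1]
  ]
}}

```text
time: 18.55
tool_pos: [0.5312, -0.0918, 0.0851]
ee_rot: [3.139, 0.002, 1.649]
wrist_force: [-0.8, -2.4, 7.6]
width: 0.0006
```

Request:
{"name": "move_arm", "arguments": {
  "targets": [
    [[0,0,0.7],[0,0,0],-1],
    [[0,0,1.5],[0,0,0],-1],
    [[0,0,2],[0,0,0],-1]
  ]
}}

```text
time: 18.92
tool_pos: [0.5312, -0.092, 0.0832]
ee_rot: [3.139, 0.003, 1.649]
wrist_force: [-1.1, -2.1, 6.4]
width: 0.0005
```

Request:
{"name": "move_arm", "arguments": {
  "targets": [
    [[0,0,0.7],[0,0,0],-1],
    [[0,0,1.5],[0,0,0],-1],
    [[0,0,2],[0,0,0],-1]
  ]
}}

```text
time: 19.3
tool_pos: [0.5313, -0.0921, 0.0813]
ee_rot: [3.139, 0.003, 1.649]
wrist_force: [-1.2, -1.7, 8.7]
width: 0.0002
```

Request:
{"name": "move_arm", "arguments": {
  "targets": [
    [[0,0,0.7],[0,0,0],-1],
    [[0,0,1.2],[0,0,0],-1]
  ]
}}

```text
time: 19.55
tool_pos: [0.5316, -0.0925, 0.081]
ee_rot: [3.138, 0.004, 1.649]
wrist_force: [-2.1, -2.5, 11.1]
width: 0.0001
```

Request:
{"name": "move_arm", "arguments": {
  "targets": [
    [[0,0,0.7],[0,0,0],-1],
    [[0,0,1.2],[0,0,0],-1]
  ]
}}

```text
time: 19.8
tool_pos: [0.5317, -0.0929, 0.0807]
ee_rot: [3.138, 0.005, 1.648]
wrist_force: [-2.7, -2.9, 14.0]
width: 0.0004
```

Request:
{"name": "move_arm", "arguments": {
  "targets": [
    [[0,0,0.7],[0,0,0],-1],
    [[0,0,1.4],[0,0,0],-1],
    [[0,0,1.4],[0,0,0],-1]
  ]
}}

```text
time: 20.18
tool_pos: [0.532, -0.0934, 0.0804]
ee_rot: [3.136, 0.006, 1.648]
wrist_force: [-3.7, -3.1, 16.5]
width: 0.0005
```

Request:
{"name": "move_arm", "arguments": {
  "targets": [
    [[0,0,-6],[0,0,0],-1],
    [[0,0,-30],[0,0,0],-1],
    [[0,0,-60],[0,0,0],-1],
    [[50,0,-90],[0,0,0],-1],
    [[110,0,-90],[0,0,0],-1],
    [[150,0,-90],[0,0,0],-1],
    [[150,0,-90],[0,0,0],-1],
    [[150,0,-90],[0,0,0],-1]
  ]
}}

```text
time: 21.18
tool_pos: [0.5182, 0.0582, 0.1648]
ee_rot: [-3.14, 0.001, 1.649]
wrist_force: [0.3, 0.5, -0.2]
width: 0.0006
```

```bash
python3 - <<'E'
from h import *
C=np.zeros((400,800,3),np.uint8)
for i,(n,X,Y,W,H,f) in enumerate((("side",245,175,50,50,8),("top",255,170,50,50,8))):
    im=viewer.snapshot(n)[:,:,::-1].copy(); cv2.imwrite(f"pics/{n}5_raw.png",im)
    o=crop(im,X,Y,W,H,f); C[:o.shape[0],400*i:400*i+o.shape[1]]=o
    im=im.astype(int); m=(im[:,:,2]>90)&(im[:,:,1]<60)&(im[:,:,0]<60)
    ys,xs=np.where(m); s=(abs(xs-275)<14)&(abs(ys-190)<14); print(n,xs[s].mean(),ys[s].mean(),s.sum())
cv2.imwrite("pics/m8.png",C)
for z in (.08,.082,.085): print(z,proj("side",[.53,-.0935,z]),proj("top",[.53,-.0935,z]))
shift([.5285,-.0955,.12],94.3)
E
```

```text
side 269.6666666666667 190.5 12
top 280.09090909090907 192.0909090909091 22
0.08 [[270.49430312 189.24416814]] [[280.85774064 192.41832832]]
0.082 [[270.51463294 188.63906437]] [[280.89628017 192.29216491]]
0.085 [[270.54519876 187.72888729]] [[280.95431769 192.10217024]]
t 21.27 pos [0.5185 0.0575 0.1651] rpy [-1.7994e+02  2.0000e-02  9.4380e+01] F [ 0.88  0.15 -0.47] w 0.0003
shift mm [-153.2   -1.7   45.2] turn [-0.1  0.   0.1]
```

View pics/m8.png

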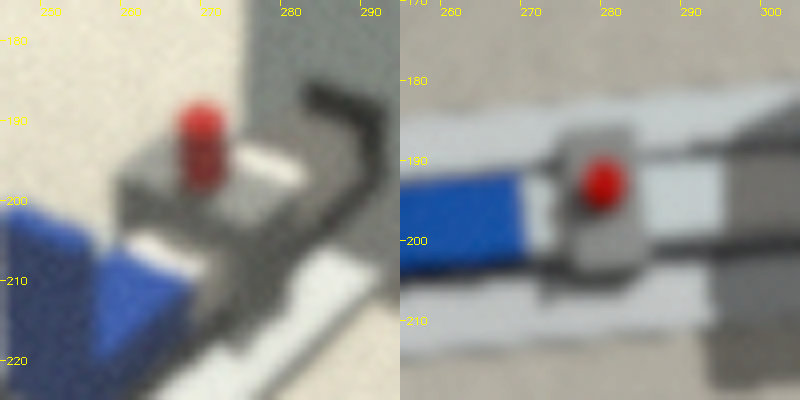

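The head appears seated on the knuckle, with red from side (270,190) down to (270,198) and no shaft visible. I'll check it against the predicted edge positions.

```bash
python3 - <<'E'
from h import *
np.set_printoptions(precision=1,suppress=True,linewidth=150)
def edges(g):  # sub-pixel half-level crossings
    h=g.max()/2; i=np.where(g>h)[0]; a,b=i[0],i[-1]
    return a-(g[a]-h)/(g[a]-g[a-1]), b+(g[b]-h)/(g[b]-g[b+1])
for k in (3,4,5):
    im=cv2.imread(f"pics/side{k}_raw.png").astype(float); 
    rg=im[175:206,:,2]-im[175:206,:,1]
    c=int(round((rg[:,262:280].sum(0)*np.arange(262,280)).sum()/rg[:,262:280].sum()))
    print(k,c,np.add(edges(rg[:,c-1:c+2].mean(1)),175), rg[:,c-1:c+2].mean(1)[5:27])
t=np.linspace(0,2*np.pi,73)
for x,y in ((.530,-.0935),(.5285,-.0955),(.529,-.092)):
  for d in (0,.002,.004,.010,.020):
    q=lambda z:proj("side",np.c_[x+.009*np.cos(t),y+.009*np.sin(t),0*t+z+d])[:,1]
    print(x,y,d,"top edge",q(.080).min().round(1),"bottom edge",q(.054).max().round(1))
E
```

```text
3 270 [182.  190.4] [ 5.  16.  39.  66.7 79.7 68.3 54.7 44.3 42.  42.7 41.  38.  28.7 16.   5.  -0.3 -0.3  0.7 -0.7 -1.  -0.3 -0.3]
4 269 [185.3 190.9] [ 3.3  3.7  2.7  4.7 11.  32.  65.3 86.7 85.3 69.7 51.  42.7 41.3 42.3 38.7 30.7 16.3  4.3  0.3 -0.7 -0.3  0.7]
5 269 [187.6 193.5] [ 3.3  3.3  3.7  2.7  2.7  3.3  8.3 23.  50.  75.  79.3 65.3 48.7 40.7 38.7 38.  38.7 32.  22.   7.7  0.7  0.3]
0.53 -0.0935 0 top edge 187.5 bottom edge 198.8
0.53 -0.0935 0.002 top edge 186.8 bottom edge 198.3
0.53 -0.0935 0.004 top edge 186.2 bottom edge 197.7
0.53 -0.0935 0.01 top edge 184.4 bottom edge 195.9
0.53 -0.0935 0.02 top edge 181.4 bottom edge 192.9
0.5285 -0.0955 0 top edge 187.4 bottom edge 198.7
0.5285 -0.0955 0.002 top edge 186.7 bottom edge 198.1
0.5285 -0.0955 0.004 top edge 186.1 bottom edge 197.6
0.5285 -0.0955 0.01 top edge 184.3 bottom edge 195.8
0.5285 -0.0955 0.02 top edge 181.3 bottom edge 192.8
0.529 -0.092 0 top edge 187.8 bottom edge 199.2
0.529 -0.092 0.002 top edge 187.2 bottom edge 198.6
0.529 -0.092 0.004 top edge 186.6 bottom edge 198.0
0.529 -0.092 0.01 top edge 184.8 bottom edge 196.2
0.529 -0.092 0.02 top edge 181.7 bottom edge 193.2
```

The edges suggest the head is 0–2 mm short of home, which is too uncertain. I'll press once more, centred on the hole, staying below 20 N.

Request:
{"name": "move_arm", "arguments": {
  "targets": [
    [[-50,0,0],[0,0,0],-1],
    [[-110,0,0],[0,0,0],-1],
    [[-150,0,0],[0,0,0],-1],
    [[-152,0,20],[0,0,0],-1],
    [[-152,0,55],[0,0,0],-1],
    [[-152,0,73],[0,0,0],-1],
    [[-152,0,79],[0,0,0],-1],
    [[-152,0,80],[0,0,0],-1],
    [[-152,0,80],[0,0,0],-1]
  ]
}}

```text
time: 22.4
tool_pos: [0.5313, -0.0931, 0.087]
ee_rot: [3.139, 0.001, 1.649]
wrist_force: [-0.1, -0.1, 0.5]
width: 0.0009
```

Request:
{"name": "move_arm", "arguments": {
  "targets": [
    [[0,0,1],[0,0,0],-1],
    [[0,0,2],[0,0,0],-1],
    [[0,0,2],[0,0,0],-1]
  ]
}}

```text
time: 22.78
tool_pos: [0.5305, -0.0929, 0.0838]
ee_rot: [3.141, 0.0, 1.649]
wrist_force: [0.7, 1.2, -0.1]
width: 0.0002
```

Request:
{"name": "move_arm", "arguments": {
  "targets": [
    [[0,0,1],[0,0,0],-1],
    [[0,0,2],[0,0,0],-1],
    [[0,0,2],[0,0,0],-1]
  ]
}}

```text
time: 23.15
tool_pos: [0.5303, -0.0929, 0.0815]
ee_rot: [-3.141, -0.0, 1.649]
wrist_force: [-0.2, 0.0, -0.0]
width: 0.0006
```

Request:
{"name": "move_arm", "arguments": {
  "targets": [
    [[0,0,0.5],[0,0,0],-1],
    [[0,0,1],[0,0,0],-1]
  ]
}}

```text
time: 23.4
tool_pos: [0.5306, -0.093, 0.0809]
ee_rot: [3.141, 0.0, 1.649]
wrist_force: [0.4, -0.7, 0.8]
width: 0.0004
```

Request:
{"name": "move_arm", "arguments": {
  "targets": [
    [[0,0,0.5],[0,0,0],-1],
    [[0,0,1],[0,0,0],-1]
  ]
}}

```text
time: 23.65
tool_pos: [0.531, -0.0933, 0.0807]
ee_rot: [3.14, 0.001, 1.649]
wrist_force: [-0.7, -0.4, 5.0]
width: 0.0004
```

Request:
{"name": "move_arm", "arguments": {
  "targets": [
    [[0,0,0.5],[0,0,0],-1],
    [[0,0,1],[0,0,0],-1]
  ]
}}

```text
time: 23.9
tool_pos: [0.5312, -0.0935, 0.0805]
ee_rot: [3.139, 0.002, 1.649]
wrist_force: [-0.7, -0.4, 8.7]
width: 0.0004
```

Request:
{"name": "move_arm", "arguments": {
  "targets": [
    [[0,0,0.5],[0,0,0],-1],
    [[0,0,1],[0,0,0],-1],
    [[0,0,1.5],[0,0,0],-1],
    [[0,0,1.5],[0,0,0],-1]
  ]
}}

```text
time: 24.4
tool_pos: [0.5312, -0.0939, 0.0803]
ee_rot: [3.139, 0.003, 1.649]
wrist_force: [-3.8, 0.3, 12.5]
width: 0.0007
```

Request:
{"name": "move_arm", "arguments": {
  "targets": [
    [[0,0,0.5],[0,0,0],-1],
    [[0,0,1],[0,0,0],-1],
    [[0,0,1],[0,0,0],-1]
  ]
}}

```text
time: 24.78
tool_pos: [0.5313, -0.094, 0.0803]
ee_rot: [3.138, 0.003, 1.649]
wrist_force: [-4.9, -1.2, 15.5]
width: 0.0006
```

Request:
{"name": "move_arm", "arguments": {
  "targets": [
    [[0,0,0.5],[0,0,0],-1],
    [[0,0,0.8],[0,0,0],-1],
    [[0,0,0.8],[0,0,0],-1]
  ]
}}

```text
time: 25.15
tool_pos: [0.5314, -0.0941, 0.0802]
ee_rot: [3.138, 0.003, 1.649]
wrist_force: [-5.0, -0.4, 17.9]
width: 0.0005
```

It stops hard at z = 0.0802 up to 17.9 N, above the plug's 15 N limit. As a height check I'll lightly touch the bare knuckle top beside the head, which should read 26 mm lower.

Request:
{"name": "move_arm", "arguments": {
  "targets": [
    [[0,0,-6],[0,0,0],-1],
    [[0,0,-25],[0,0,0],-1],
    [[0,-12,-30],[0,0,0],-1],
    [[0,-24,-30],[0,0,0],-1],
    [[0,-24,-30],[0,0,0],-1],
    [[0,-24,-15],[0,0,0],-1],
    [[0,-24,5],[0,0,0],-1],
    [[0,-24,14],[0,0,0],-1],
    [[0,-24,17],[0,0,0],-1],
    [[0,-24,17],[0,0,0],-1]
  ]
}}

```text
time: 26.4
tool_pos: [0.5067, -0.0948, 0.0584]
ee_rot: [3.142, 0.0, 1.649]
wrist_force: [0.6, 0.3, 0.5]
width: 0.0
```

Request:
{"name": "move_arm", "arguments": {
  "targets": [
    [[0,0,0.5],[0,0,0],-1],
    [[0,0,1],[0,0,0],-1],
    [[0,0,1.5],[0,0,0],-1]
  ]
}}

```text
time: 26.78
tool_pos: [0.5067, -0.0949, 0.0572]
ee_rot: [3.141, 0.0, 1.649]
wrist_force: [0.7, -0.6, 0.5]
width: 0.0001
```

Request:
{"name": "move_arm", "arguments": {
  "targets": [
    [[0,0,0.5],[0,0,0],-1],
    [[0,0,1],[0,0,0],-1],
    [[0,0,1.5],[0,0,0],-1]
  ]
}}

```text
time: 27.15
tool_pos: [0.5065, -0.0948, 0.0553]
ee_rot: [-3.142, 0.0, 1.649]
wrist_force: [-0.1, -0.3, -0.1]
width: 0.0005
```

Request:
{"name": "move_arm", "arguments": {
  "targets": [
    [[0,0,0.5],[0,0,0],-1],
    [[0,0,1],[0,0,0],-1],
    [[0,0,1],[0,0,0],-1]
  ]
}}

```text
time: 27.52
tool_pos: [0.5065, -0.0948, 0.0544]
ee_rot: [3.142, 0.0, 1.649]
wrist_force: [-0.6, 0.1, -0.6]
width: 0.0004
```

Request:
{"name": "move_arm", "arguments": {
  "targets": [
    [[0,0,0.5],[0,0,0],-1],
    [[0,0,1],[0,0,0],-1],
    [[0,0,1],[0,0,0],-1]
  ]
}}

```text
time: 27.9
tool_pos: [0.5065, -0.0948, 0.0542]
ee_rot: [3.141, 0.0, 1.649]
wrist_force: [-2.1, 0.6, 5.8]
width: 0.0001
```

The knuckle top reads 0.0542 and the head top read 0.0802, a difference of exactly 26 mm, so the pin is fully home. I retreat and do a last check.

Request:
{"name": "move_arm", "arguments": {
  "targets": [
    [[0,0,-15],[0,0,0],-1],
    [[0,0,-60],[0,0,0],-1],
    [[0,0,-110],[0,0,0],-1],
    [[40,-20,-130],[0,0,0],-1],
    [[100,-50,-130],[0,0,0],-1],
    [[150,-80,-130],[0,0,0],0],
    [[150,-80,-130],[0,0,0],0],
    [[150,-80,-130],[0,0,0],0]
  ]
}}

```text
time: 28.9
tool_pos: [0.4156, 0.0482, 0.184]
ee_rot: [3.14, 0.001, 1.649]
wrist_force: [-0.2, 0.0, -0.1]
width: 0.0273
```

```bash
python3 - <<'E'
from h import *
a,b=[viewer.snapshot(n)[:,:,::-1].copy() for n in("side","top")]
cv2.imwrite("pics/m9.png",cv2.convertScaleAbs(np.vstack([cv2.resize(np.hstack([a,b]),(800,300)),np.hstack([crop(a,245,175,50,37,8)[:296],crop(b,255,175,50,37,8)])]),alpha=1.1))
shift([.5,0,.2],94.3)
E
```

```text
t 29.0 pos [0.4158 0.0475 0.1835] rpy [1.7998e+02 3.0000e-02 9.4380e+01] F [0.11 0.63 0.02] w 0.0349
shift mm [-53.8  80.3 -16.4] turn [0.  0.  0.1]
```

View pics/m9.png

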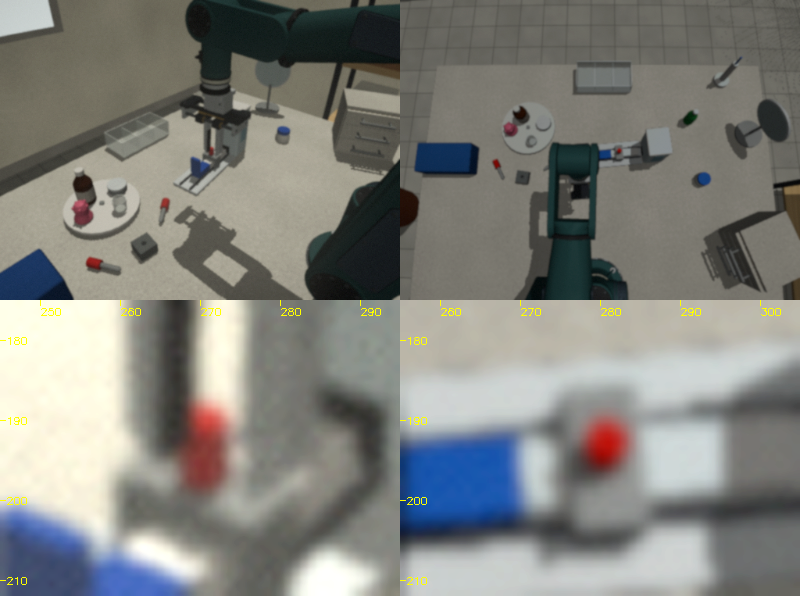

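The pin sits on the knuckle, with its head at side (270,189) to (270,198). The toiletries are where they were and the arm touches nothing. I'm handing in the job.

```bash
python3 -c "
from bench import order
print(order.close_job())"
```

```text
the job is handed in; nothing more can be done
None
```

The pin is refitted and fully home on the bracket, and the job was handed in at about 29 s with the robot touching nothing.

- **Fitting:** I took the smallest pin from the stand and stood it in the knuckle hole. I then pushed the post in small steps at about 1.3 N. The push force jumped to 5.2 N and the slide stopped, so I backed off at once. The pictures then showed the pin about 10 mm lower.
- **Pressing:** The head went down at about 4–9 N, then stopped hard. It did not move further up to 17.9 N, above the most the plug should resist.

**Last checks**
- **Height by touch:** the head top read 80.2 mm and the bare knuckle top 54.2 mm. The 26.0 mm between them is exactly the head's height, so the head is seated.
- **Height by camera:** image edges after the first press suggested the head might be up to 2 mm short. That is close to the limit of what the pictures can show, so I trusted the touch reading.
- **Other toiletries:** they looked unmoved in the last picture.
- **Spare pins:** the two larger pins stood on their noses in the first picture and were lying on the table after my first arm move. I didn't notice the gripper touch them, but I can't rule it out. They stayed on the table and I left them there.

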